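# Clear a luminaire parts pile into kit nests and check the bracket for rocking

## Task

Take the pile of stripped spotlight parts apart and set each part, the same way up as it lies now, in its own place: the driver box, the heat sink and the bezel ring each down flat in the foam nest cut to its shape, and the cast bracket standing on its foot in the middle of the steel surface plate. Once the bracket stands there and you have let go of it, press down on it with the fingertips to check that it does not rock. Do not drop, tip or knock over any part, and leave the screwdriver and the bottle alone.

Things in the scene. Friction and masses are not known exactly. Their poses are not given: they have to be found in the camera images.
- driver: LED driver: white metal box, grey ends, 150 (x) x 64 (y) x 30 mm high, 0.4 kg, flat on the bench under the pile; heat sink on one end of its top, bracket on the other, either way round. Origin: centre of underside; z up. Grasp across the 64 mm width, fingertips 10 mm or more above its underside to clear the nest's rim
- heatsink: bare aluminium heat sink 60 x 60 mm, 34 mm high, 0.2 kg: 8 mm base, 8 upright fins along its x. Lies fins up on the driver, some 40 mm from the driver's centre along its length, nearly square with it; the bezel ring lies on its fins. Origin: centre of underside; z up. Grasp across x or y (60 mm)
- bezel: black bezel ring, outer diameter 58, hole 42, 16 mm high, 70 g, lying flat about centred on the heat sink. Origin: centre of underside; z along its axis, up. Grasp across the diameter or the 8 mm wall, fingertips 7 mm or more above its underside to clear the nest's rim
- bracket: dark grey cast bracket, 0.26 kg, on the driver 40 mm from its centre. Foot 68 (x) x 46 (y) x 7 mm; at its -x end a lug (x -34 to -6) ends in a round eye, diameter 28, axis y, 22 mm long, centre x -18, y 0, z 48: grasp it along y. Rib from lug to x +10. Press on the toe (x +10 to +34, top z 7) or the eye's top (z 62). Origin: centre of foot's underside; z up
- nest_driver: the driver's place: long rectangular cut-out 168 x 82 mm (x, y), seen from above, in a dark foam block (fixed to the bench) 184 x 98 mm and 10 mm high, blue floor 4 mm above the bench, so the cut-out is 6 mm deep. Origin: centre of the block's underside, on the bench; x along the length; z up
- nest_heatsink: the heat sink's place: square cut-out 78 x 78 mm, seen from above, in a dark foam block (fixed to the bench) 100 x 100 mm and 10 mm high, blue floor 4 mm above the bench, so the cut-out is 6 mm deep. Origin: centre of the block's underside, on the bench; z up
- nest_bezel: the bezel ring's place: round cut-out of diameter 77 mm, seen from above, in a dark foam block (fixed to the bench) 100 x 100 mm and 10 mm high, blue floor 4 mm above the bench, so the cut-out is 6 mm deep. Origin: centre of the block's underside, on the bench; z up
- plate: the bracket's place: bare flat cast-iron surface plate (fixed), bright steel top with dark sides, 110 x 110 mm, top 20 mm above the bench. Origin: centre of its underside, on the bench; z up
- screwdriver: screwdriver with orange handle, 170 mm long, lying on the bench: a bystander, leave it alone. Origin: its middle, on the bench
- bottle: white cleaner bottle with red cap, diameter 60, 150 mm high, standing on the bench: a bystander, leave it alone. Origin: centre of its underside
Not all that is in view belongs to the job. Leave any purple look-alike of the heatsink alone. Several things have the shape of the bezel; the one meant has the colours described above.

How it is judged (in metres and radians):
On the way, in this order (a step that is already met when the one before it is completed fails the run):
1. the bracket stands on its foot in the middle of the surface plate, at rest and let go (horizontal distance between bracket and plate below 0.015 m and z of bracket in the frame of plate between 0.018 and 0.022 m and angle between bracket's own z axis and vertical below 0.05 rad and linear speed of bracket below 0.02 m/s and contact force between the fingers and bracket below 0.1 N), for 0.3 s.
2. the fingers press on the standing bracket with more than 1 N, and it does not rock (horizontal distance between bracket and plate below 0.015 m and z of bracket in the frame of plate between 0.018 and 0.022 m and angle between bracket's own z axis and vertical below 0.05 rad and contact force between the fingers and bracket above 1 N and angular speed of bracket below 0.3 rad/s), for 0.1 s.
At the end, for the whole second after the job is handed in: driver, heat sink and bezel ring each lie flat on the floor of their own nest (origin within 14, 14 and 12 mm of the nest's centre, underside within 2 mm of the floor), the bracket stands on its foot on the surface plate within 15 mm of its centre, all level within 0.05 rad and at rest (horizontal distance between bracket and plate below 0.015 m and z of bracket in the frame of plate between 0.018 and 0.022 m and angle between each of bracket, driver, heatsink, bezel's own z axis and vertical below 0.05 rad and horizontal distance between driver and nest_driver below 0.014 m and z of driver in the frame of nest_driver between 0.002 and 0.006 m and horizontal distance between heatsink and nest_heatsink below 0.014 m and z of heatsink in the frame of nest_heatsink between 0.002 and 0.006 m and horizontal distance between bezel and nest_bezel below 0.012 m and z of bezel in the frame of nest_bezel between 0.002 and 0.006 m and linear speed of each of driver, heatsink, bezel, bracket below 0.02 m/s and angular speed of each of driver, heatsink, bezel, bracket below 0.2 rad/s); the robot touches nothing.
It fails at once if a part is dropped (it moves faster than 0.8 m/s while the fingers do not hold it: a fall of some 30 mm) ((linear speed of driver above 0.8 m/s and contact force between the fingers and driver below 0.05 N) or (linear speed of heatsink above 0.8 m/s and contact force between the fingers and heatsink below 0.05 N) or (linear speed of bezel above 0.8 m/s and contact force between the fingers and bezel below 0.05 N) or (linear speed of bracket above 0.8 m/s and contact force between the fingers and bracket below 0.05 N)).
It fails at once if a part is tipped over (more than 0.6 rad) (angle between any of driver, heatsink, bezel, bracket's own z axis and vertical above 0.6 rad).
It fails at once if the screwdriver or the bottle is moved by more than 20 mm or the bottle is knocked over (distance of any of screwdriver, bottle from where it was at the start of the episode above 0.02 m or angle between bottle's own z axis and vertical above 0.3 rad).
It also fails if it takes over 128 s, if anything falls off the work surface, if the arm or the gripper's body presses on something with over 40 N, if the wrist force passes 120 N, or if a joint passes its speed limit or range.

## Robot

A 6-joint arm with a two-finger parallel gripper is mounted at the origin on the work surface. World frame = base frame: x ahead of the robot, y to its left, z up, the work surface at z = 0. Lengths are in m, angles in degrees, forces in N, time in s.
With the tool pointing down it reaches from about 0.275 to 0.85 m from the base axis. Payload 5.2 kg.
Tool frame: the origin (TCP) lies midway between the tips of the shut fingers; the grasp point (between the pads) lies 19 mm behind it (hold_point_z is the distance from the TCP to the grasp point, in m); z points along the fingers, y is the line along which they close (so a half turn about z gives the same grasp; the last joint's range is limited). The gripper opens to 85 mm and grips with 20 to 120 N. Pads are 22 mm wide; open, the fingers measure 114 mm over their backs; the gripper's body (76 mm by 85 mm) begins 54 mm behind the grasp point. The pads swing forward as they close: fully open they stand 13 mm farther back than shut.
Start: joints at [52.838, 14.817, 87.949, -0, 77.235, -11.62], TCP at [0.237, 0.496, 0.231] pointing down, gripper open.
Joint ranges: [-179.93, 179.93], [-52.35, 119.4], [10.71, 147.94], [-69.91, 249.91], [12.55, 155.21], [-178.61, 178.61]. Speed limits (degrees/s): [147.25, 147.25, 180, 180, 180, 180].

## Interface

Orientations are given as [roll, pitch, yaw] about the fixed x, y, z axes, in that order (R = Rz(yaw) Ry(pitch) Rx(roll)).
In Python, from bench import * gives the robot as it stands. Calls block until the motion is done:
- goto(position, orientation): joint-space move of the TCP to a pose.
- move_l(position, vel=0.15, frame=None, guard=None): straight line of the TCP; frame=None keeps the orientation; vel is the mean speed in m/s. With guard (N) it stops when the force on the tool has changed by that much, and returns True; else False.
- set_joints(angles): joint-space move.
- set_gripper(opening): finger opening in m; the grip force is fixed at half the most; returns when the fingers have stopped.
- sleep(seconds).
- inverse_kinematics(position, orientation): joint angles nearest the present ones, or None.
- read_state(): the state.
- snapshot(name): name is "scene" or "top"; returns (picture, depth): 400x640x3 uint8, red, green, blue; 400x640 float32, m along the optical axis (not along the pixel's ray), 0 where there is no reading.
- camera_info(name): a dict with "fx", "fy", "cx", "cy" (pixels), "distortion" ([k1, k2, p1, p2, k3] as OpenCV has them; the pictures are not rectified), "rvec" (rotation vector, rad) and "tvec" (3), from world to camera coordinates, as OpenCV has them. Camera axes: x right, y down, z forward; pixel columns grow to the right and rows downward; lengths in m; the calibration is good to about 2 mm. A picture is of the moment at which its call begins. camera_info takes no time and is no camera call.
A pose or a line that the arm cannot do raises PlanningError and nothing moves.
- sign_off(): hands the job in; it is judged then, once.
The state is a dict: "t": time; "joint_pos": joint angles; "qvel": joint speeds; "tau": joint torques, N m; "position": TCP position; "eef_rot": TCP orientation; "wrist_force": force on the tool from outside, world axes, zero at the start; "ft_torque": the same for the moment, N m; "finger_gap": finger opening in m; "finger_force": force on a finger pad.
Only numpy, scipy, OpenCV 4.12 (cv2) and the standard library are available. Lean on these libraries where they do the work, as an engineer would, in place of code of your own. Each camera call takes 0.05 s, during which the arm holds its last target. There are 200 camera calls.

## Working session

There is one attempt and no reset: what is moved stays moved. The work goes in short steps, each a Python script; the robot and the scene stay as the last script left them, time stands still between calls to the robot, and variables do not carry over. Pictures are saved under pics/ and viewed, at most 14 in all, crops included, and the job is handed in when it is done.

```bash
ls; mkdir -p pics
cat > h.py <<'E'
from bench import *
import numpy as np, cv2
def cam(n):
    c=camera_info(n); K=np.array([[c["fx"],0,c["cx"]],[0,c["fy"],c["cy"]],[0,0,1.]])
    R=cv2.Rodrigues(np.array(c["rvec"],float))[0]; return K,np.array(c["distortion"],float),R,np.array(c["tvec"],float).ravel()
def ray(n,px):
    K,D,R,t=cam(n); u=cv2.undistortPoints(np.array(px,float).reshape(-1,1,2),K,D).reshape(-1,2)
    return -R.T@t, np.c_[u,np.ones(len(u))]@R
def onz(n,px,z):
    c,d=ray(n,px); return c+d*((z-c[2])/d[:,2])[:,None]
def cloud(n,dep):
    v,u=np.mgrid[:400,:640]; c,d=ray(n,np.stack([u,v],-1).reshape(-1,2))
    P=c+d*dep.reshape(-1,1); P[dep.ravel()<=0]=np.nan; return P.reshape(400,640,3)
def shot(n,f):
    p,d=snapshot(n); cv2.imwrite(f"pics/{f}.png",p[:,:,::-1]); np.save(f"pics/{f}.npy",d); return p,d
E
python3 - <<'E'
from h import *
for n in("top","scene"):
    p,d=shot(n,n+"0"); K,D,R,t=cam(n); print(n,K[0,0],D,-R.T@t,R[2])
print(read_state())
E
```

```text
pics
top 504.0675077529498 [-0.04391704  0.          0.          0.          0.        ] [0.29203675 0.07415893 1.36988007] [ 0.17669798  0.00148506 -0.984264  ]
scene 414.4806167664283 [-0.02085806  0.          0.          0.          0.        ] [ 0.95423957 -0.5893103   0.71190851] [-0.41835572  0.65258313 -0.6317545 ]
{'t': 0.1, 'joint_pos': array([ 5.28383205e+01,  1.48554913e+01,  8.80068278e+01,  5.54782870e-04,
        7.72348999e+01, -1.16198747e+01]), 'qvel': array([-0.00194949, -0.06558125, -0.13389842, -0.00823323,  0.16616155,
        0.00689381]), 'tau': array([ 8.48278887e-04, -4.46970212e+01, -2.91249418e+01, -4.53952334e-04,
        6.27771500e-03,  3.84374482e-05]), 'position': array([0.23681861, 0.4958598 , 0.23053985]), 'eef_rot': array([-1.79904882e+02, -2.01113960e-02,  1.54458055e+02]), 'wrist_force': array([-0.1087977 , -0.21079905,  0.82483883]), 'ft_torque': array([-0.00685734, -0.00996057,  0.06634239]), 'finger_force': 0.0, 'finger_gap': 0.08571257850962097}
```

View pics/top0.png

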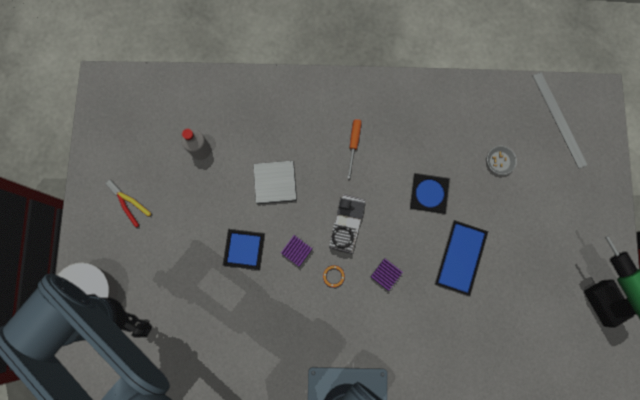

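View pics/scene0.png

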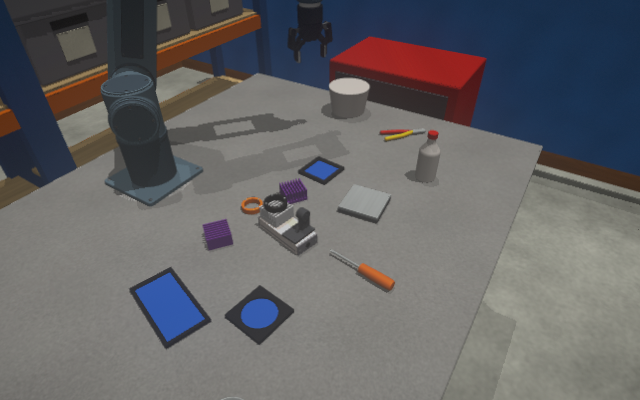

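The top view has the pile at about (346,225): bracket at the top end, ring and heat sink at the bottom end. The nests are at (244,250) square, (430,194) round and (462,258) long. The plate is at (275,182), and purple and orange look-alikes lie around the pile. Next I'll enlarge the pile and measure the nests.

Run:
```python
from h import *
p=cv2.imread("pics/top0.png"); d=np.load("pics/top0.npy"); s=cv2.imread("pics/scene0.png")
a=cv2.resize(p[190:265,315:385],None,fx=8,fy=8,interpolation=cv2.INTER_CUBIC)
b=cv2.resize(s[180:260,240:330],None,fx=6,fy=6,interpolation=cv2.INTER_CUBIC)
cv2.imwrite("pics/c_top.png",a); cv2.imwrite("pics/c_scene.png",b)
hsv=cv2.cvtColor(p,cv2.COLOR_BGR2HSV)
m=cv2.inRange(hsv,(100,120,80),(125,255,255))
for c in cv2.findContours(m,cv2.RETR_EXTERNAL,cv2.CHAIN_APPROX_NONE)[0]:
    if cv2.contourArea(c)>300:
        w=onz("top",c.reshape(-1,2),.004)[:,:2]; r=cv2.minAreaRect((w*1000).astype(np.float32)); print("blue",r)
P=cloud("top",d)
def rect(msk,name):
    pts=P[msk][:,:2]; r=cv2.minAreaRect((pts*1000).astype(np.float32)); print(name,r,np.nanmedian(P[msk][:,2]))
m=(P[...,2]>.014)&(P[...,2]<.028); m[:,:245]=0;m[:,302:]=0;m[:150]=0;m[210:]=0; rect(m,"plate")
for r,c in((182,275),(250,244),(194,430),(258,462),(150,300),(240,343),(223,343),(220,348),(206,346)): print(r,c,P[r,c])
```

```text
blue ((404.418701171875, 287.16619873046875), (78.57903289794922, 79.74443054199219), 84.43466186523438)
blue ((395.7936096191406, -304.4507141113281), (83.58968353271484, 169.328125), 72.65525817871094)
blue ((571.7665405273438, -219.84751892089844), (73.43582153320312, 75.78238677978516), 1.3814053535461426)
plate ((591.0578002929688, 209.32174682617188), (111.53583526611328, 110.5624008178711), 6.483323574066162) 0.020680087227724853
182 275 [0.58782731 0.20698379 0.02406021]
250 244 [0.4016622  0.28527231 0.0051258 ]
194 430 [ 0.56979313 -0.22219333 -0.00092399]
258 462 [ 0.39396564 -0.30610961  0.00368739]
150 300 [0.68569197 0.1425322  0.00444997]
240 343 [0.43164036 0.01922193 0.04064037]
223 343 [0.47837477 0.01957884 0.03077367]
220 348 [0.48671061 0.0063345  0.03150155]
206 346 [0.51391809 0.01515293 0.09340703]
```

View pics/c_top.png

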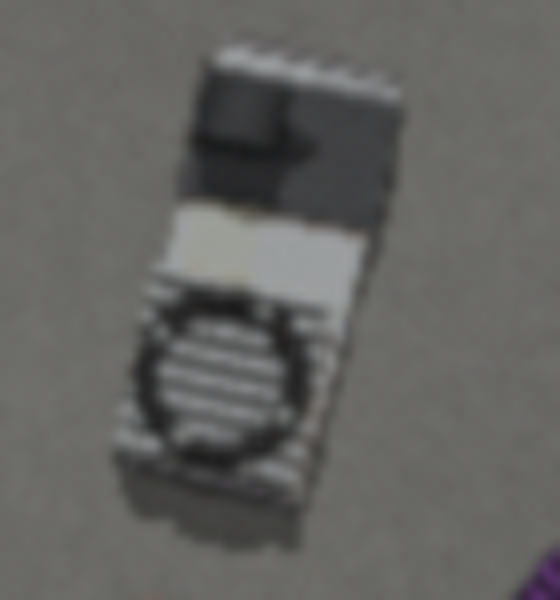

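View pics/c_scene.png

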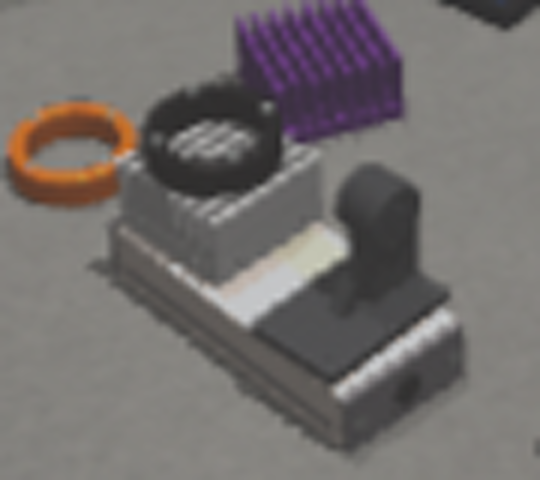

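In the top crop, the ring (centre about (222,380)) lies on the heat sink with its fins across the driver. The bracket foot has corners near (207,68), (405,105), (385,235) and (183,197), with its eye at the left. So bracket x runs across the driver, to the image right. The scene crop agrees.

Run:
```python
from h import *
d=np.load("pics/top0.npy"); P=cloud("top",d)
f=lambda q:(np.array(q,float)+.5)/8-.5+[315,190]
def rep(n,q,z):
    w=onz("top",f(q),z)[:,:2]; e=np.roll(w,-1,0)-w
    print(n,w.mean(0).round(4),np.linalg.norm(e,axis=1).round(4),np.degrees(np.arctan2(e[:,1],e[:,0])).round(1))
rep("foot",[(207,68),(405,105),(385,235),(183,197)],.037)
rep("heatsink",[(155,272),(345,318),(303,500),(115,450)],.064)
rep("ring LRTB",[(133,375),(222,290),(312,385),(215,468)],.08)
sub=np.zeros((400,640),bool); sub[190:265,320:375]=1
z=P[...,2]
for lo,hi in((.084,.1),(.073,.083),(.056,.072),(.034,.042),(.022,.033),(.015,.1)):
    m=sub&(z>lo)&(z<hi); q=P[m]; print(lo,hi,m.sum(),np.mean(q,0).round(4),[tuple(np.round(a,1)) if i<2 else round(a,1) for i,a in enumerate(cv2.minAreaRect((q[:,:2]*1000).astype(np.float32)))])
# ring by dark pixels
p=cv2.imread("pics/top0.png").max(2); m=((p<75)&sub); m[:226]=0
n,l,st,c=cv2.connectedComponentsWithStats(m.astype(np.uint8)); print(st,c)
```

```text
foot [ 0.5174 -0.0021] [0.0677 0.0447 0.0686 0.0447] [-99.4 171.9  80.6  -9.3]
heatsink [0.4354 0.0196] [0.0637 0.061  0.0629 0.0597] [-102.4  167.8   76.4  -11.4]
ring LRTB [0.4352 0.0232] [0.0398 0.0421 0.0411 0.0397] [ -44.9 -135.6  131.8   42.6]
0.084 0.1 100 [0.5048 0.0187 0.0898] [(np.float64(472.2), np.float64(16.8)), (np.float64(49.6), np.float64(120.2)), 76.8]
0.073 0.083 162 [0.4442 0.0218 0.0796] [(np.float64(470.5), np.float64(22.3)), (np.float64(122.5), np.float64(54.3)), 0.1]
0.056 0.072 197 [0.4423 0.0211 0.0642] [(np.float64(465.6), np.float64(15.7)), (np.float64(59.4), np.float64(115.5)), 78.7]
0.034 0.042 401 [0.4978 0.0006 0.0378] [(np.float64(479.4), np.float64(8.0)), (np.float64(68.2), np.float64(148.3)), 78.1]
0.022 0.033 300 [0.4822 0.0042 0.0301] [(np.float64(478.8), np.float64(8.2)), (np.float64(63.9), np.float64(151.5)), 76.8]
0.015 0.1 1376 [0.4755 0.0099 0.0501] [(np.float64(478.8), np.float64(8.5)), (np.float64(68.4), np.float64(152.1)), 77.7]
[[     0      0    640    400 255642]
 [   335    226     19     16     93]
 [   329    231     24     27    264]
 [   354    246      1      1      1]] [[319.46910132 199.43756112]
 [345.59139785 231.27956989]
 [340.09848485 248.59090909]
 [354.         246.        ]]
```

```bash
cat >> h.py <<'E'
def ori(line):  # fingers' closing line at angle `line` (deg, world); pick the half turn with the smaller last joint
    return lambda pos: min(([180,0,(y+180)%360-180] for y in (line+90,line-90)),
        key=lambda o:(lambda q:1e9 if q is None else abs(q[5]))(inverse_kinematics(pos,o)))
def pick(xy,z,line,opening,up=.09):
    xy=list(xy); a=xy+[z+up]; o=ori(line)(a); set_gripper(opening); goto(a,o)
    hit=move_l(xy+[z],vel=.08,guard=12); set_gripper(0.0); s=read_state()
    print("pick hit",hit,"z",s["position"],"gap",s["finger_gap"],"F",s["finger_force"])
    move_l(xy+[z+up],vel=.1); s=read_state(); print("up gap",s["finger_gap"],"F",s["finger_force"],"t",s["t"],"yaw",o[2]); return o
def place(xy,z,line,opening,high=.16,up=.09):
    xy=list(xy); p=read_state()["position"]
    if p[2]<high: move_l([p[0],p[1],high],vel=.15)
    a=xy+[high]; goto(a,ori(line)(a)); move_l(xy+[z+.012],vel=.12)
    hit=move_l(xy+[z-.003],vel=.02,guard=3); s=read_state(); print("place hit",hit,"pos",s["position"],"gap",s["finger_gap"])
    set_gripper(opening); move_l(xy+[z+up],vel=.12); print("t",read_state()["t"])
E
python3 - <<'E'
from h import *
pick((.4352,.0232),.066,76.8,.083)
place((.5718,-.2198),.006,76.8,.083)
shot("top","top1")
P=cv2.imread("pics/top1.png"); cv2.imwrite("pics/c1.png",cv2.resize(P[160:270,310:460],None,fx=5,fy=5,interpolation=cv2.INTER_CUBIC))
E
```

```text
pick hit False z [0.43559204 0.02316671 0.06727579] gap 0.055137225630189225 F 60.81296269549057
up gap 0.05494138308269679 F 63.336581038311124 t 4.9083 yaw 166.8
place hit True pos [ 0.57180836 -0.21979625  0.00747623] gap 0.05529323442123001
t 10.7083
```

View pics/c1.png

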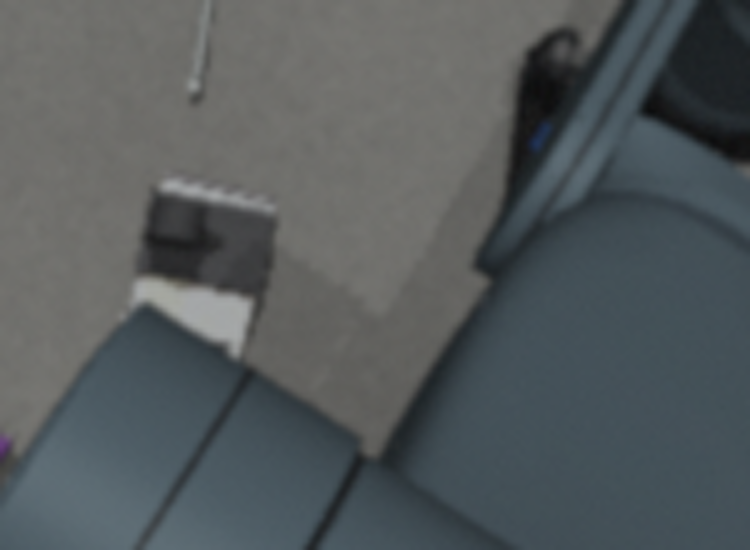

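Only the arm covering the round nest shows, but the bracket at (160–278, 180–290) in the crop is undisturbed. Bracket next.

Run:
```python
from h import *
pick((.5203,.0157),.060,-9.4,.05)
place((.5939,.2271),.050,-9.4,.05,high=.16,up=.10)
shot("top","top2"); shot("scene","scene2")
P=cv2.imread("pics/top2.png"); S=cv2.imread("pics/scene2.png")
a=cv2.resize(P[150:270,220:450],(690,360),interpolation=cv2.INTER_CUBIC); b=cv2.resize(S[130:245,235:465],(460,230),interpolation=cv2.INTER_CUBIC)
cv2.imwrite("pics/c2.png",np.vstack([a,np.pad(b,((0,0),(0,230),(0,0)))]))
```

```text
pick hit False z [0.5210271  0.01559591 0.06072122] gap 0.02104613326002482 F 59.401960372924805
up gap 0.020895504831536054 F 58.71552050113678 t 15.0417 yaw 80.60000000000002
place hit True pos [0.5939779  0.2271864  0.05072636] gap 0.020959430594437677
t 19.1167
```

View pics/c2.png

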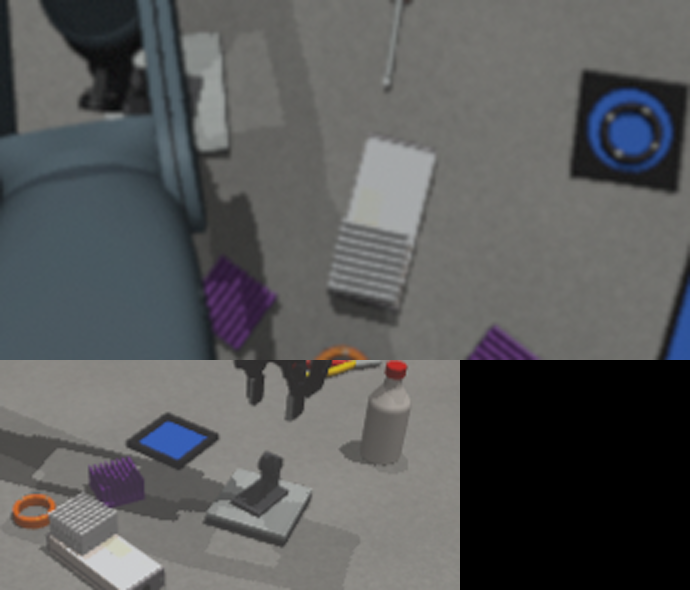

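The ring sits centred in the round nest at crop (630,130), and the bracket stands on the plate in the scene view at (265,490). Now the press test, and measuring the heat sink and driver.

Run:
```python
from h import *
set_gripper(0.0); xy=[.5939,.2271]
move_l(xy+[.092],vel=.1); hit=move_l(xy+[.076],vel=.015,guard=5); s=read_state(); print("press",hit,s["position"],s["wrist_force"])
sleep(.4); print(read_state()["wrist_force"])
move_l(xy+[.17],vel=.1)
set_joints([70]+list(read_state()["joint_pos"][1:])); p,d=shot("top","top3"); print(read_state()["t"])
P=cloud("top",d); z=P[...,2]
sub=np.zeros((400,640),bool); sub[190:265,320:375]=1
for lo,hi in((.05,.072),(.022,.036),(.015,.1)):
    m=sub&(z>lo)&(z<hi); print(lo,hi,m.sum(),P[m].mean(0).round(4),cv2.minAreaRect((P[m][:,:2]*1000).astype(np.float32)))
m=(z>.0235)&(z<.034); m[:,:240]=0;m[:,305:]=0;m[:150]=0;m[210:]=0; print("foot",m.sum(),cv2.minAreaRect((P[m][:,:2]*1000).astype(np.float32)))
I=cv2.imread("pics/top3.png")
a=cv2.resize(I[150:212,230:310],None,fx=5,fy=5,interpolation=cv2.INTER_CUBIC); b=cv2.resize(I[195:260,320:370],None,fx=8,fy=8,interpolation=cv2.INTER_CUBIC)
a=np.pad(a,((0,210),(0,0),(0,0))); cv2.imwrite("pics/c3.png",np.hstack([b,a]))
```

```text
press True [0.5938392  0.22709335 0.08197714] [-0.88603281  0.22035191  5.16113713]
[-0.05349749 -0.16797313  4.82218094]
24.925
0.05 0.072 338 [0.4402 0.0214 0.0625] ((439.823974609375, 21.217233657836914), (59.940853118896484, 60.441436767578125), 79.36017608642578)
0.022 0.036 784 [0.5007 0.0014 0.0309] ((479.29742431640625, 8.024852752685547), (64.04195404052734, 151.13699340820312), 76.57186126708984)
0.015 0.1 1353 [0.4761 0.0092 0.0404] ((479.11285400390625, 9.06441879272461), (66.02999877929688, 151.9127197265625), 76.49463653564453)
foot 461 ((589.297119140625, 209.45281982421875), (107.37238311767578, 107.93025970458984), 5.474437236785889)
```

View pics/c3.png

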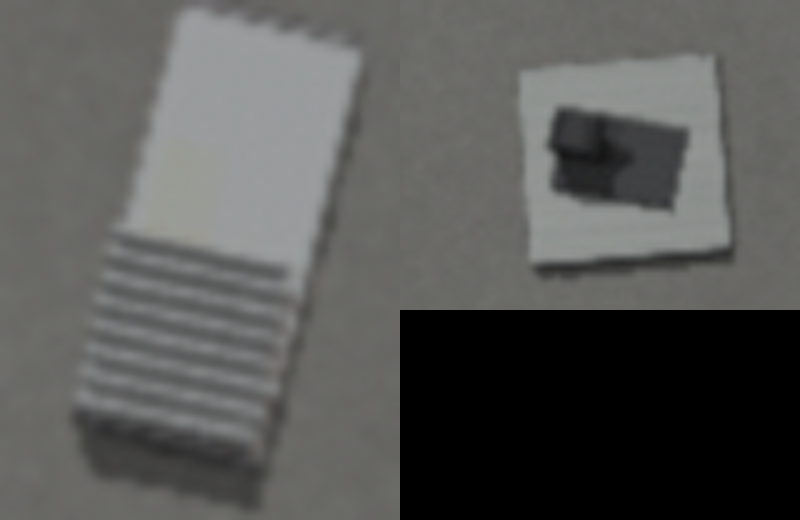

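The bracket stands near the centre of the plate, and the press contact at z = 0.082 m matches the eye's top. The heat sink measures 60 x 60 and the driver 64 x 151, both as given. Moving both now.

Run:
```python
from h import *
pick((.4398,.0212),.036,78,.084)
place((.4044,.2872),.010,84.4,.084)
p,d=shot("top","top4"); P=cloud("top",d); z=P[...,2]
m=(z>.022)&(z<.036); m[:190]=0;m[265:]=0;m[:,:320]=0;m[:,375:]=0; r=cv2.minAreaRect((P[m][:,:2]*1000).astype(np.float32)); print(r)
if abs(r[0][0]-479.3)<5 and abs(r[0][1]-8)<5:
    pick((.4793,.0082),.006,76.6,.084)
    place((.3958,-.3045),.010,72.66,.084)
    p=read_state()["position"]; move_l([p[0],p[1],.2],vel=.2)
    set_joints([0]+list(read_state()["joint_pos"][1:])); shot("top","top5"); shot("scene","scene5")
    I=cv2.imread("pics/top5.png"); J=cv2.imread("pics/scene5.png")
    cv2.imwrite("pics/c5.png",np.vstack([cv2.resize(I[145:305,215:500],(570,320),interpolation=cv2.INTER_CUBIC),cv2.resize(J[120:360,120:440],(570,280))]))
```

```text
pick hit False z [0.44024078 0.02108799 0.03685563] gap 0.0585929802099412 F 63.608392998576164
up gap 0.05853184999243623 F 64.35301825404167 t 30.8333 yaw 168
place hit True pos [0.40431264 0.28720684 0.01086922] gap 0.05837537770061422
t 35.4
((478.66485595703125, 8.073909759521484), (64.1497802734375, 151.41061401367188), 76.6005630493164)
pick hit False z [0.47975768 0.0081463  0.00680571] gap 0.06276508926633187 F 65.98180174827576
up gap 0.06256392262968721 F 66.1023223400116 t 39.4333 yaw 166.60000000000002
place hit True pos [ 0.39578946 -0.30446678  0.01082529] gap 0.06244983198970609
t 45.3083
```

View pics/c5.png

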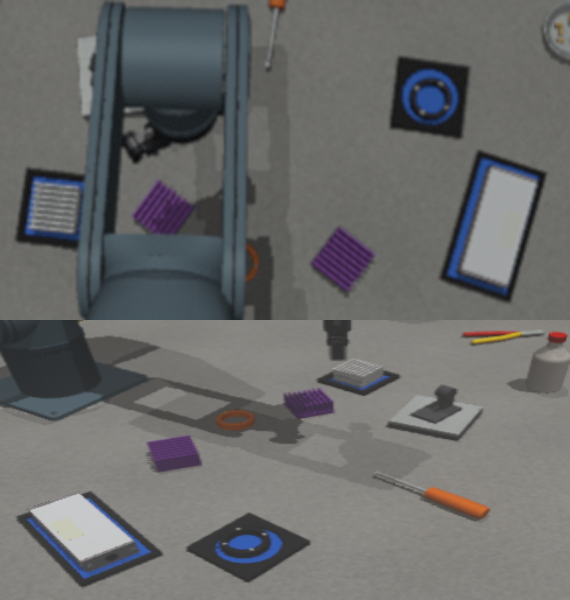

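All four parts are in their places: driver at top-crop (492,225), ring (430,97), heat sink (55,203), and the bracket on the plate in the scene view. Finally I'll check offsets and levels by depth.

Run:
```python
from h import *
set_joints([-70]+list(read_state()["joint_pos"][1:])) if False else None
d=np.load("pics/top5.npy"); P=cloud("top",d); z=P[...,2]
def chk(n,r0,r1,c0,c1,lo,hi):
    m=np.zeros(z.shape,bool); m[r0:r1,c0:c1]=1; m&=(z>lo)&(z<hi); q=P[m]
    A=np.c_[q[:,:2],np.ones(len(q))]; k=np.linalg.lstsq(A,q[:,2],rcond=None)[0]
    print(n,m.sum(),np.median(q[:,2]).round(4),"slope",k[:2].round(3),cv2.minAreaRect((q[:,:2]*1000).astype(np.float32)))
chk("driver nest 395.8,-304.5",215,300,430,495,.026,.042)
chk("bezel nest 571.8,-219.8",170,215,405,455,.014,.03)
set_joints([-70]+list(read_state()["joint_pos"][1:])); p,d=shot("top","top6"); P=cloud("top",d); z=P[...,2]
chk("heatsink nest 404.4,287.2",225,275,215,270,.03,.046)
chk("plate+foot",155,210,245,305,.0245,.032); chk("eye",150,210,245,305,.06,.1)
print(read_state()["t"])
```

```text
driver nest 395.8,-304.5 1410 0.0351 slope [-0.    -0.007] ((392.88836669921875, -302.20758056640625), (66.73677062988281, 151.6883087158203), 72.9332275390625)
bezel nest 571.8,-219.8 271 0.0184 slope [-0.01   0.013] ((570.6929321289062, -218.8433837890625), (99.48104858398438, 100.21932983398438), 83.53158569335938)
heatsink nest 404.4,287.2 253 0.0384 slope [ 0.009 -0.009] ((403.796630859375, 287.294189453125), (60.287628173828125, 60.95782470703125), 84.66472625732422)
plate+foot 372 0.0271 slope [-0.003  0.001] ((589.8880615234375, 208.67013549804688), (107.32390594482422, 108.93476867675781), 6.324621200561523)
eye 99 0.0793 slope [ 0.223 -0.036] ((592.809814453125, 230.25479125976562), (29.242210388183594, 23.026275634765625), 83.002197265625)
49.7333
```

All parts are within a few millimetres of their targets, level and at the right heights, so I'm handing in.

```bash
python3 -c "
from bench import *
print(sign_off())"
```

```text
the job is handed in; nothing more can be done
None
```

The job is handed in, with no verdict shown: driver, heat sink and bezel ring lie in their nests, the bracket stands on the plate and was pressed at about 5 N with no sign of rocking, after 50 s of the 128 s allowed.

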